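# Back the sample carousel up one notch

## Task

The sample carousel has been indexed one place too far. With a fingertip, tip the ratchet pawl up out of its notch so that it stays up, push the wheel back (clockwise seen from above) by one notch at one of its upright posts, then tip the pawl down again so that it drops fully into the new notch. Push lightly without forcing anything, and leave the rack, tip box and bottles standing where they are.

Things in the scene. Friction and masses are not known exactly. Their poses are not given: they have to be found in the camera images.
- station: Fixed grey base plate of the carousel, 220 x 320 x 22 mm. Origin on the table straight below the wheel's axis; x, y level, z up; yaw varies. The plate runs from y = -120 to +200 mm; the pawl stands near its +y end between two aluminium cheeks (42 mm across outside, up to 76 mm above the table).
- wheel (a joint): Angle (rad) of the white wheel about its upright axis; negative is backward (clockwise from above). A notch is 0.5236 (12 in all). Pawl nose is mid-notch at 0, with some 0.1 of play either way; the start is within 0.07 of 0, the next notch back is at -0.5236. Friction (0.06 N m, under 1 N at a post) keeps it where it is left. With the pawl down it can turn only forward (positive).
- wheel_centre (a point): Point on the wheel's axis at deck height, 50 mm above the table. The wheel is a disc of radius 100 mm; saw teeth on its rim (radius 83 to 100 mm) rise to 60 mm above the table. On it stand four push posts at radius 74 mm and, inside them, a hub and six small capped vials fixed to it (out to radius 46 mm, tops 78 mm above the table).
- post (a point): Centre of the top end of one of the four like push posts: upright dark steel rods 11 mm in diameter, 46 mm tall (top 96 mm above the table), 74 mm from the axis. Turns with the wheel; with the wheel at 0 this one is at -45 degrees in the station's frame (x = +52, y = -52 mm), the others at 45, 135, 225 degrees.
- pawl (a joint): Angle (rad) of the dark steel L-shaped pawl. 0: down, arm level, nose between two teeth. It grows to 1.31 (stop) as its upright tab is pushed outward, away from the wheel (station's +y), which lifts arm and nose. Worked by its weight alone: past about 0.8 it falls on to the stop and stays up; pushed back below 0.5 it falls down. Above 0.35 the nose clears the teeth. Under 1 N moves it.
- pawl_hinge (a point): Fixed point on the pawl's level hinge line (along the station's x), midway between the cheeks, 66 mm above the table, at station y = +130 mm. From it the arm runs 45 mm towards the wheel (16 mm wide, 8 thick), the tab 50 mm up. With the pawl up, the arm stands 75 degrees steep here, to 43 mm above, and the tab lies outward: push the arm back towards the wheel from outside.
- pawl_tab (a point): Centre of the round bar at the tab's end (12 mm in diameter, 26 mm long along the station's x), 50 mm from the hinge line; 116 mm above the table when the pawl is down. The tab's plate is 22 mm wide and 7 mm thick.
- pawl_nose (a point): Middle of the underside of the pawl's nose (10 mm wide along the station's x, 14 mm long, reaching 15.5 mm below the hinge line when down), 38 mm from the hinge line towards the wheel.
- tube_rack: Loose orange tube rack with sample tubes, 60 x 130 mm, 82 mm tall; origin under its centre. Leave it alone.
- tip_box: Loose pipette-tip box, 78 x 108 mm, 72 mm tall; origin under its centre. Leave it alone.
- reagent_bottle: Loose small white bottle with a yellow cap, 34 mm in diameter, 75 mm tall; origin under its centre. Leave it alone.
- buffer_bottle: Loose small white bottle with a white cap, 34 mm in diameter, 75 mm tall; origin under its centre. Leave it alone.

How it is judged:
By the outcome, as a careful person would: the job done as asked, in the order asked, and still so for the second after the job is handed in, with the robot touching nothing.
It also fails if it takes over 67 s, if anything falls off the work surface, if the arm or the gripper's body presses on something with over 40 N, if the wrist force passes 120 N, or if a joint passes its speed limit or range.

## Robot

A 6-joint arm with a two-finger parallel gripper is mounted at the origin on the work surface. World frame = base frame: x ahead of the robot, y to its left, z up, the work surface at z = 0. Lengths are in m, angles in degrees, forces in N, time in s.
With the tool pointing down it reaches from about 0.375 to 0.9 m from the base axis. Payload 3.1 kg.
Tool frame: the origin (TCP) lies between the finger pads; the fingertips stand 22 mm ahead of it and the grasp point (between the pads) lies 3 mm ahead of it (bot.tip_extent is the distance from the TCP to the fingertips, in m); y points along the fingers, z is the direction in which the jaws open and shut, and the axes are right-handed (so a half turn about y gives the same grasp; the last joint's range is limited). The gripper opens to 87 mm and grips with 3 to 60 N. Pads are 19 mm wide; open, the fingers measure 117 mm over their backs; the gripper's body (75 mm by 190 mm) begins 51 mm behind the grasp point.
Start: joints at [64.429, 30.224, 82.088, -0, 67.689, -10.227], TCP at [0.165, 0.603, 0.245] pointing down, gripper open.
Joint ranges: [-176.69, 176.69], [-43.24, 126.21], [12.49, 139.97], [-82, 262], [0, 151.66], [-163.58, 163.58]. Speed limits (degrees/s): [159.86, 159.86, 180, 180, 180, 180].

## Interface

Orientations are given as a 3x3 rotation matrix whose columns are the frame's x, y, z axes.
In Python, from rig import bot, eyes, models gives the robot as it stands. The module is installed in compiled form; this text tells all that it offers.
- The arm moves only by the tool arm_command, never from a script. Its arguments are lists of equal length, an entry for each row: "translation": the shift along the tool's x, y, z each as a share of 0.08 m, from -1 to 1, a list of three; "rotation": the turn, a rotation vector about the tool's x, y, z each as a share of 60 degrees, from -1 to 1, a list of three; "grip": the closure, from -1 (fully open) to 1 (shut), so that 0 is half open. In form: {"translation": [[x, y, z], ...], "rotation": [[rx, ry, rz], ...], "grip": [grip, ...]}. A call has 1 to 5 rows; each row is the pose to reach, as a shift and turn from the pose commanded when the call began, along the tool's axes at that moment; what a row does not reach only later rows make up. A row lasts 1/10 s, in which the tool goes at most 50 mm and 8.59 degrees, less where a joint would pass 70% of its speed; a pose out of reach is approached as far as the arm can. A call with a number of a shift or a turn outside -1 to 1 is refused whole. A call with a gripper value outside its range is refused whole. The fingers move at their own pace and stop on an object; the grip force is fixed at half the most. Time passes only in rows, so rows that repeat a pose let the fingers close. It gives the time, the measured TCP pose, the force and the opening at its end, in the units of the state.
- bot.read_state(): the state, without advancing time (a new reading comes with each control period).
- eyes.capture(name): name is "scene" or "side" or "wrist"; returns a dict with "image" (384x512x3 uint8, blue, green, red), "mtx" (3x3 intrinsics, pixels), "rvec" (rotation vector, rad) and "tvec" (3), from world to camera coordinates, as OpenCV has them; the wrist camera has in their place "hand_eye" (4x4, takes a point from camera to tool coordinates, whose origin is the TCP and whose axes are the tool frame's). Camera axes: x right, y down, z forward; pixel columns grow to the right and rows downward; lengths in m; the calibration is good to about 2 mm. A picture is of the moment at which its call begins: read the wrist's pose just before it. There is no depth.
- bot.hand_in(): hands the job in, once; it reports no verdict.
Trained networks look in the newest picture that a camera, given by its name, has taken for a name from the list of things; names that differ only in an ending like _2 or _b are one class to them, and where a whole thing is asked for, a point or a joint stands for the part that bears it (a point fixed in the world has none). Each returns a list of dicts, best first, with "conf" (0 to 1); they miss things now and then, are a little off and sometimes report something else, mostly with a low value. They report only what shows in the picture. A call takes as long as a camera call.
- models.recognise(camera, thing): "extent" ([left, top, right, bottom] as shares, 0 to 1, of the picture: columns of its width, rows of its height, round what is visible of it).
- models.spot_point(camera, thing): "point" ([column, row] as shares, 0 to 1, of the picture: columns of its width, rows of its height: a listed point, or the origin of a listed thing).
The state is a dict: "time_s": time; "joint_positions": joint angles; "qvel": joint speeds; "tau": joint torques, N m; "position": TCP position; "tcp_rot": TCP orientation; "force": force on the tool from outside, world axes, zero at the start; "moment": the same for the moment, N m; "opening": opening from 0.0 (shut) to 1.0 (fully open).
Only numpy, scipy, OpenCV 4.12 (cv2) and the standard library are available. Lean on these libraries where they do the work, as an engineer would, in place of code of your own. Each camera call takes 0.05 s, during which the arm holds its last target. There are 200 camera calls.

## Working session

There is one attempt and no reset: what is moved stays moved. The work goes in short steps, Python scripts to look and compute and a tool call to move; the robot and the scene stay as the last step left them, time stands still between calls to the robot, and variables do not carry over. Pictures are saved under pics/ and viewed, about 8 in all and at most 12, crops included, and the job is handed in when it is done.

Besides the shell and the picture viewer there is one more tool, called after ">>>" as name(argument=value, ...), one argument or row to a line, values as JSON. arm_command: Moves the arm, as the interface text tells. Shift numbers are shares of 0.08 m and turn numbers shares of 60 degrees, none past 1 either way. Its arguments: {"type":"object","properties":{"translation":{"type":"array"},"rotation":{"type":"array"},"grip":{"type":"array"}},"required":["translation","rotation","grip"]}

```bash
mkdir -p pics
cat > h.py <<'E'
from rig import bot, eyes, models
import numpy as np, cv2
from scipy.optimize import least_squares
def cams(names=("scene","side")):
    out={}
    for n in names:
        s=bot.read_state(); c=eyes.capture(n); 
        if "rvec" in c and c.get("rvec") is not None:
            R=cv2.Rodrigues(np.array(c["rvec"],float))[0]; t=np.array(c["tvec"],float).ravel()
        else:
            T=np.eye(4);T[:3,:3]=np.array(s["tcp_rot"]);T[:3,3]=s["position"]
            M=np.linalg.inv(T@np.array(c["hand_eye"])); R,t=M[:3,:3],M[:3,3]
        out[n]=dict(im=c["image"],K=np.array(c["mtx"]),R=R,t=t)
    return out
def proj(c,p):
    q=(c["R"]@np.atleast_2d(p).T).T+c["t"]; q=q@c["K"].T
    return q[:,:2]/q[:,2:]
def ray(c,uv):
    d=c["R"].T@np.linalg.inv(c["K"])@np.array([uv[0],uv[1],1.]); o=-c["R"].T@c["t"]
    return o,d
def atz(c,uv,z):
    o,d=ray(c,uv); return o+d*(z-o[2])/d[2]
def spot(n,thing):
    return [(np.array(r["point"])*[512,384],r["conf"]) for r in models.spot_point(n,thing)]
def show(st): print(st["time_s"],np.round(st["position"],4),np.round(st["force"],2),st["opening"])
E
python3 - <<'E'
from h import *
s=bot.read_state(); show(s); print(np.round(s["tcp_rot"],3))
C=cams(("scene","side","wrist"))
Z=dict(station=0,wheel_centre=.05,post=.096,pawl_hinge=.066,pawl_tab=.116,pawl_nose=.0505,tube_rack=0,tip_box=0,reagent_bottle=0,buffer_bottle=0)
for n in C:
    cv2.imwrite(f"pics/{n}0.png",C[n]["im"])
    for k,z in Z.items():
        for uv,cf in spot(n,k)[:4]: print(n,k,np.round(uv,1),round(cf,2),np.round(atz(C[n],uv,z)[:2],4))
cv2.imwrite("pics/both0.png",cv2.resize(np.hstack([C["scene"]["im"],C["side"]["im"]]),(800,300)))
E
```

```text
0.0 [0.1651 0.6021 0.2436] [ 0.12 -0.25 -0.19] 0.998177653102503
[[ 0.964 -0.001  0.265]
 [-0.265 -0.002  0.964]
 [-0.    -1.    -0.002]]
scene station [254.6 224.5] 0.65 [0.5544 0.0609]
scene post [249.1 212.7] 0.91 [0.6275 0.0243]
scene post [298.8 161.7] 0.69 [0.491  0.1895]
scene pawl_hinge [294.3 180.9] 0.96 [0.5175 0.1683]
scene pawl_tab [299.2 162.9] 0.87 [0.525  0.1743]
scene pawl_nose [284.8 190.8] 0.72 [0.5253 0.1428]
scene tube_rack [330.3 264.8] 0.84 [0.7231 0.1583]
scene reagent_bottle [325.6 179.3] 0.69 [0.4496 0.2853]
scene buffer_bottle [226.7 295.9] 0.62 [ 0.7304 -0.0564]
scene buffer_bottle [253.6 214.9] 0.59 [0.5218 0.0702]
side station [262.1 232.1] 0.8 [0.5677 0.0552]
side wheel_centre [265.9 218.4] 0.91 [0.5767 0.0533]
side post [288.  210.1] 0.69 [0.6234 0.0204]
side pawl_hinge [232.7 194.1] 0.86 [0.5154 0.1535]
side pawl_hinge [297.7 286.6] 0.36 [ 0.5697 -0.1902]
side pawl_tab [231.6 173.8] 0.75 [0.5204 0.1783]
side pawl_nose [237.6 199.4] 0.51 [0.5266 0.1457]
side tube_rack [303.8 194.1] 0.84 [0.7318 0.1659]
side tube_rack [335.8 248.2] 0.2 [ 0.7319 -0.0568]
side tip_box [296.9 286.5] 0.89 [ 0.5909 -0.1423]
side tip_box [333.1 246.7] 0.15 [ 0.7274 -0.0498]
side reagent_bottle [205.5 188.8] 0.76 [0.464  0.2731]
side buffer_bottle [333.6 249.9] 0.54 [ 0.724  -0.0605]
```

View pics/both0.png

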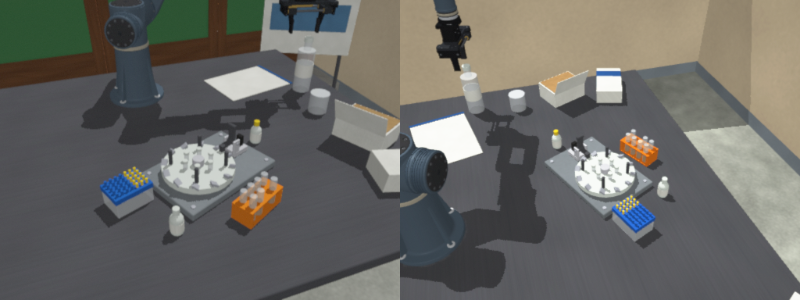

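Run:
```python
import cv2,numpy as np
a=cv2.imread("pics/scene0.png")[110:290,170:390];b=cv2.imread("pics/side0.png")[110:290,170:390]
cv2.imwrite("pics/crop0.png",cv2.resize(np.vstack([np.hstack([a,b])]),(800,327),interpolation=cv2.INTER_CUBIC))
```

```text
(no output)
```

View pics/crop0.png

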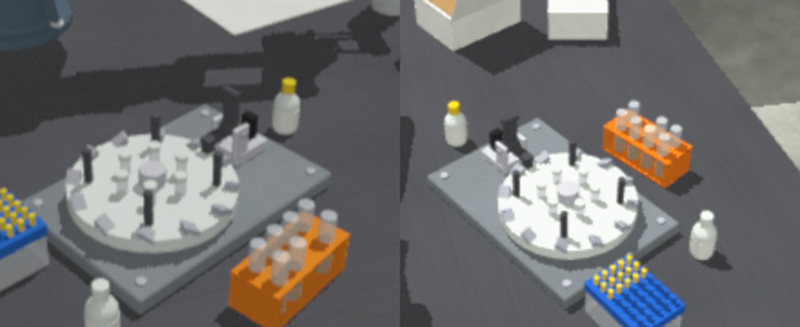

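The pictures show the pawl down on the robot's left side of the plate, near the yellow-capped bottle. The post tops are at crop pixels (155,117), (87,150), (217,153), (149,190) in scene and (573,143), (516,171), (620,178), (563,211) in side. The rack, tip box and white bottle are around the wheel. I'll fit the station pose from these.

```bash
cat >> h.py <<'E'
def fit(C,obs,posts,x0=(.567,.055,.4,0)):
    # obs: list (cam,local xyz,uv); posts: list (cam,uv)
    def W(x,p): 
        c,s=np.cos(x[2]),np.sin(x[2]); p=np.array(p,float)
        return np.array([x[0]+c*p[0]-s*p[1],x[1]+s*p[0]+c*p[1],p[2]])
    def f(x):
        r=[]
        for n,p,uv in obs: r+=list(proj(C[n],W(x,p))[0]-uv)
        for n,uv in posts:
            e=[proj(C[n],W(x,[.074*np.cos(x[3]+a),.074*np.sin(x[3]+a),.096]))[0]-uv for a in np.pi/4*np.array([-1,1,3,5])]
            r+=list(min(e,key=np.linalg.norm))
        return np.array(r)
    s=least_squares(f,x0,loss="soft_l1"); return s.x,f(s.x).reshape(-1,2)
L=dict(wheel_centre=(0,0,.05),pawl_hinge=(0,.13,.066),pawl_tab=(0,.13,.116),pawl_nose=(0,.092,.0505))
E
python3 - <<'E'
from h import *
C=cams()
obs=[]
for n in C:
    for k in L:
        r=spot(n,k)
        if r and r[0][1]>.5: obs.append((n,L[k],r[0][0]))
P=[("scene",(170+x/1.818,110+y/1.817)) for x,y in [(155,117),(87,150),(217,153),(149,190)]]+[("side",(170+(x-400)/1.818,110+y/1.817)) for x,y in [(573,143),(516,171),(620,178),(563,211)]]
x,r=fit(C,obs,P); print(x,np.degrees(x[2:]));print(np.round(r,1))
E
```

```text
[ 0.5676115   0.05404721  0.4003849  -0.01343946] [22.94036516 -0.7700243 ]
[[ 1.4  1.2]
 [-0.3  2.2]
 [-0.8 -1.2]
 [ 3.8  3. ]
 [-1.1  0.2]
 [ 1.  -0.8]
 [-0.6 -0.4]
 [-2.   3.2]
 [-0.1 -1.6]
 [-0.7 -0.8]
 [ 0.3 -0.7]
 [-0.9  0.5]
 [-0.1 -1.6]
 [-0.  -0.2]
 [ 0.9 -0.1]
 [ 0.6  0.3]]
```

>>> arm_command(
  translation=[
    [0,-1,0],
    [0.5,-1,-0.3],
    [1,-1,-0.7],
    [1,-1,-0.7],
  ],
  rotation=[
    [0,0,0],
    [0,0,0],
    [0,0,0],
    [0,0,0],
  ],
  grip=[1,1,1,1],
)

```text
time_s: 2.55
position: [0.2303, 0.5247, 0.3261]
tcp_rot: [[0.963, 0.003, 0.268], [-0.268, -0.0, 0.963], [0.003, -1.0, 0.0]]
force: [-0.4, 0.5, -0.1]
opening: 0.721
```

>>> arm_command(
  translation=[
    [0.5,0,-0.35],
    [1,0,-0.7],
    [1,0,-0.7],
  ],
  rotation=[
    [0,0,0],
    [0,0,0],
    [0,0,0],
  ],
  grip=[1,1,1],
)

```text
time_s: 2.85
position: [0.2929, 0.4489, 0.3243]
tcp_rot: [[0.963, 0.001, 0.27], [-0.27, -0.002, 0.963], [0.001, -1.0, -0.002]]
force: [-0.9, 0.5, 0.2]
opening: 0.45
```

>>> arm_command(
  translation=[
    [0.5,0,-0.35],
    [1,0,-0.7],
    [1,0,-0.7],
  ],
  rotation=[
    [0,0,0],
    [0,0,0],
    [0,0,0],
  ],
  grip=[1,1,1],
)

```text
time_s: 3.15
position: [0.3553, 0.3745, 0.3244]
tcp_rot: [[0.963, 0.001, 0.27], [-0.27, -0.001, 0.963], [0.001, -1.0, -0.001]]
force: [-0.9, -0.1, -0.5]
opening: 0.171
```

>>> arm_command(
  translation=[
    [0.5,0,-0.35],
    [1,0,-0.7],
    [1,0,-0.7],
  ],
  rotation=[
    [0,0,0],
    [0,0,0],
    [0,0,0],
  ],
  grip=[1,1,1],
)

```text
time_s: 3.45
position: [0.4178, 0.2998, 0.3244]
tcp_rot: [[0.963, 0.002, 0.27], [-0.27, -0.001, 0.963], [0.002, -1.0, -0.0]]
force: [-0.4, -0.1, 0.4]
opening: 0.01
```

>>> arm_command(
  translation=[
    [0.5,0,-0.35],
    [1,0,-0.7],
    [1,0,-0.7],
  ],
  rotation=[
    [0,0,0],
    [0,0,0],
    [0,0,0],
  ],
  grip=[1,1,1],
)

```text
time_s: 3.75
position: [0.4803, 0.2249, 0.3244]
tcp_rot: [[0.963, 0.002, 0.269], [-0.269, -0.001, 0.963], [0.002, -1.0, 0.0]]
force: [-1.5, 1.2, 0.4]
opening: 0.005
```

>>> arm_command(
  translation=[
    [0.4,0,-0.35],
    [0.8,0,-0.7],
    [0.8,0,-0.7],
    [0.8,0,-0.7],
  ],
  rotation=[
    [0,0.1,0],
    [0,0.22,0],
    [0,0.36,0],
    [0,0.43,0],
  ],
  grip=[1,1,1,1],
)

```text
time_s: 4.15
position: [0.5237, 0.1571, 0.3241]
tcp_rot: [[0.749, -0.001, 0.662], [-0.662, 0.002, 0.749], [-0.002, -1.0, 0.0]]
force: [-0.0, 0.3, -0.6]
opening: 0.003
```

>>> arm_command(
  translation=[
    [0,0,0],
    [0,0,0],
    [0,0,0],
    [0,0,0],
    [0,0,0],
  ],
  rotation=[
    [0,0.14,0],
    [0,0.28,0],
    [0,0.4,0],
    [0,0.43,0],
    [0,0.43,0],
  ],
  grip=[1,1,1,1,1],
)

```text
time_s: 4.65
position: [0.523, 0.1582, 0.3243]
tcp_rot: [[0.393, -0.001, 0.919], [-0.919, 0.001, 0.393], [-0.001, -1.0, -0.001]]
force: [0.4, 0.2, -0.9]
opening: 0.009
```

Run:
```python
from h import *
s=bot.read_state(); show(s); print(np.round(s["tcp_rot"],3),np.round(s["joint_positions"],1),bot.tip_extent)
C=cams(("wrist",)); cv2.imwrite("pics/w1.png",C["wrist"]["im"])
obs=[]
for k in list(L)+["post"]:
    for uv,cf in spot("wrist",k): print(k,np.round(uv,1),round(cf,2))
c,S=np.cos(.4),np.sin(.4)
for k,p in L.items(): print(k,proj(C["wrist"],[.5676+c*p[0]-S*p[1],.054+S*p[0]+c*p[1],p[2]]))
```

```text
4.65 [0.523  0.1582 0.3243] [ 0.43  0.21 -0.89] 0.00938509211875645
[[ 0.393 -0.001  0.919]
 [-0.919  0.001  0.393]
 [-0.001 -1.    -0.001]] [  5.1  19.1  87.6   0.1  73.3 -18.1] 0.022
wheel_centre [251.6 232.7] 0.8
pawl_hinge [254.9 148.5] 0.92
pawl_tab [252.4 156.2] 0.61
pawl_nose [251.9 176.1] 0.71
wheel_centre [[254.64036351 232.34857056]]
pawl_hinge [[255.11209245 149.16020874]]
pawl_tab [[255.19861623 155.67864289]]
pawl_nose [[254.95004288 173.8370005 ]]
```

View pics/w1.png

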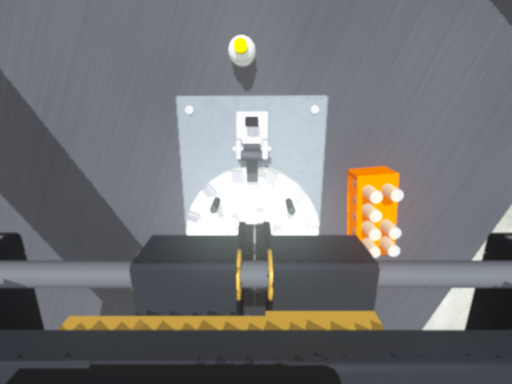

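The closed fingers and the plate line up with the fitted model to within about 2 px (pawl hinge at 255,148 and tab at 252,156). I'll go down on the wheel side of the tab.

>>> arm_command(
  translation=[
    [0.19,0.4,0],
    [0.19,0.9,0],
    [0.19,1,0],
    [0.19,1,0],
  ],
  rotation=[
    [0,0,0],
    [0,0,0],
    [0,0,0],
    [0,0,0],
  ],
  grip=[1,1,1,1],
)

```text
time_s: 5.35
position: [0.5289, 0.1419, 0.2434]
tcp_rot: [[0.391, -0.004, 0.92], [-0.92, -0.0, 0.391], [-0.001, -1.0, -0.004]]
force: [-0.4, -0.7, 0.6]
opening: 0.003
```

>>> arm_command(
  translation=[
    [0,0.4,0],
    [0,0.8,0],
    [0,1,0],
    [0,1,0],
  ],
  rotation=[
    [0,0,0],
    [0,0,0],
    [0,0,0],
    [0,0,0],
  ],
  grip=[1,1,1,1],
)

```text
time_s: 5.75
position: [0.5297, 0.1421, 0.1642]
tcp_rot: [[0.392, -0.002, 0.92], [-0.92, -0.0, 0.392], [-0.001, -1.0, -0.002]]
force: [0.2, 0.6, 0.0]
opening: 0.01
```

>>> arm_command(
  translation=[
    [0,0.2,0],
    [0,0.4,0],
    [0,0.59,0],
    [0,0.59,0],
  ],
  rotation=[
    [0,0,0],
    [0,0,0],
    [0,0,0],
    [0,0,0],
  ],
  grip=[1,1,1,1],
)

```text
time_s: 6.15
position: [0.5305, 0.1421, 0.118]
tcp_rot: [[0.392, 0.001, 0.92], [-0.92, 0.0, 0.392], [0.0, -1.0, 0.001]]
force: [-0.3, 0.6, 0.3]
opening: 0.007
```

```bash
cat >> h.py <<'E'
X=(.5676,.054,.4)
def loc(p): 
    d=np.array(p[:2])-X[:2]; c,s=np.cos(X[2]),np.sin(X[2]); return np.round([c*d[0]+s*d[1],-s*d[0]+c*d[1],p[2]-.022],4)
def crops(name):
    C=cams(); v=[cv2.resize(C[n]["im"][120:260,190:370] if n=="scene" else C[n]["im"][130:270,170:350],(400,311),interpolation=cv2.INTER_CUBIC) for n in C]
    cv2.imwrite(name,np.hstack(v)); return C
E
python3 - <<'E'
from h import *
s=bot.read_state(); show(s); print(loc(s["position"])); crops("pics/c2.png")
E
```

```text
6.15 [0.5305 0.1421 0.118 ] [-0.27  0.63  0.25] 0.007123390646752748
[0.0002 0.0956 0.096 ]
```

View pics/c2.png

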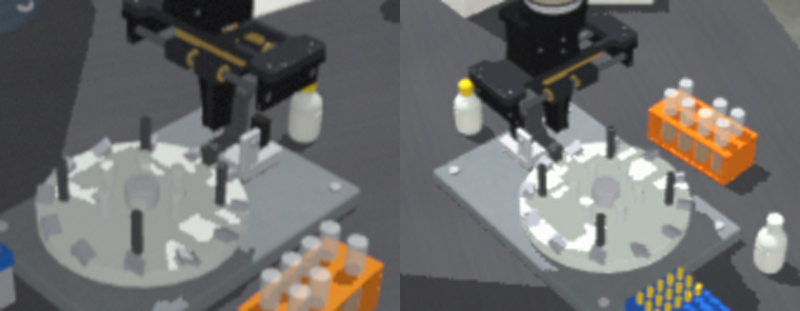

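The fingertips stand on the wheel side of the tab, clear of arm and posts. Now I'll push it outward.

>>> arm_command(
  translation=[
    [-0.1,0.04,0],
    [-0.2,0.04,0],
    [-0.3,0.04,0],
    [-0.4,0.04,0],
    [-0.5,0.04,0],
  ],
  rotation=[
    [0,0,0],
    [0,0,0],
    [0,0,0],
    [0,0,0],
    [0,0,0],
  ],
  grip=[1,1,1,1,1],
)

```text
time_s: 6.75
position: [0.5138, 0.1796, 0.1143]
tcp_rot: [[0.392, 0.0, 0.92], [-0.92, 0.0, 0.392], [0.0, -1.0, 0.0]]
force: [0.6, -0.6, -0.2]
opening: 0.003
```

>>> arm_command(
  translation=[
    [-0.08,0,0],
    [-0.16,0,0],
    [-0.24,0,0],
    [-0.28,0,0],
    [-0.28,0,0],
  ],
  rotation=[
    [0,0,0],
    [0,0,0],
    [0,0,0],
    [0,0,0],
    [0,0,0],
  ],
  grip=[1,1,1,1,1],
)

```text
time_s: 7.25
position: [0.5052, 0.1997, 0.1141]
tcp_rot: [[0.392, -0.0, 0.92], [-0.92, -0.0, 0.392], [-0.0, -1.0, -0.0]]
force: [-0.6, 0.7, 0.2]
opening: 0.002
```

Run:
```python
from h import *
s=bot.read_state(); show(s); print(loc(s["position"])); crops("pics/c3.png")
```

```text
7.25 [0.5052 0.1997 0.1141] [-0.63  0.69  0.25] 0.0016174975896015723
[-0.0008  0.1586  0.0921]
```

View pics/c3.png

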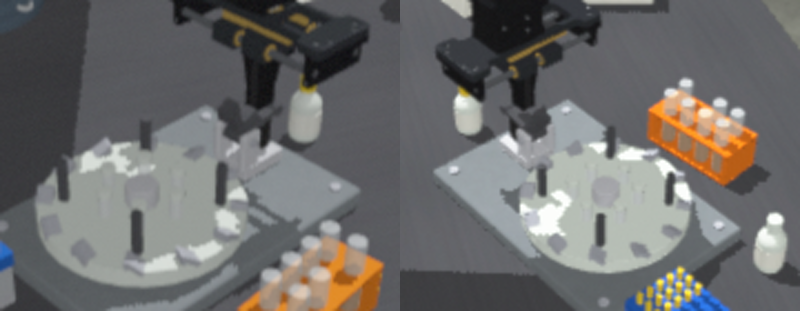

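The pawl appears to stand up (arm upright, tab out). I'll lift off, then move over near the 45° post with the tool turned 30° so its face is square to the mid-push tangent.

>>> arm_command(
  translation=[
    [0,-0.4,0],
    [0,-0.7,0],
    [0,-0.7,0],
  ],
  rotation=[
    [0,0,0],
    [0,0,0],
    [0,0,0],
  ],
  grip=[1,1,1],
)

```text
time_s: 7.65
position: [0.5079, 0.1995, 0.1731]
tcp_rot: [[0.391, 0.007, 0.92], [-0.92, 0.001, 0.391], [0.002, -1.0, 0.007]]
force: [0.8, -0.4, 0.6]
opening: -0.001
```

>>> arm_command(
  translation=[
    [0.2,0,0.2],
    [0.6,0,0.4],
    [1,0,0.53],
    [1,0,0.53],
    [1,0,0.53],
  ],
  rotation=[
    [0,-0.1,0],
    [0,-0.24,0],
    [0,-0.38,0],
    [0,-0.5,0],
    [0,-0.5,0],
  ],
  grip=[1,1,1,1,1],
)

```text
time_s: 8.15
position: [0.5758, 0.1411, 0.1689]
tcp_rot: [[0.798, -0.002, 0.603], [-0.603, -0.0, 0.798], [-0.001, -1.0, -0.001]]
force: [0.4, -0.1, 0.4]
opening: 0.004
```

Run:
```python
from h import *
s=bot.read_state(); show(s); print(loc(s["position"])); 
R=np.array(s["tcp_rot"]); print(np.degrees(np.arctan2(R[1,0],R[0,0]))-np.degrees(.4))
l=loc(s["position"]); print("u,t",l[0]*.866+l[1]*.5, l[0]*.5-l[1]*.866)
C=crops("pics/c4.png")
C.update(cams(("wrist",)))
for n in C:
    for uv,cf in spot(n,"post"): print(n,np.round(uv,1),round(cf,2),loc(atz(C[n],uv,.096)))
    for k in("pawl_tab","pawl_nose"):
        for uv,cf in spot(n,k): print(n,k,np.round(uv,1),round(cf,2))
def w(y,z): c,S=np.cos(.4),np.sin(.4); return [.5676-S*y,.054+c*y,z]
for n in C: print(n,"exp up tab,nose",proj(C[n],w(.1783,.0789)),proj(C[n],w(.13-.038*.258+.0155*.966,.066+.038*.966-.0155*.258)))
w4=C["wrist"]["im"]; cv2.imwrite("pics/w4.png",np.vstack([cv2.imread("pics/c4.png"),cv2.resize(w4,(800,600))[:280]]))
```

```text
8.15 [0.5758 0.1411 0.1689] [ 0.38 -0.13  0.39] 0.0044641448496289485
[0.0415 0.077  0.1469]
-60.002634302522786
u,t 0.074439 -0.045932
scene [253.8 215.2] 0.75 [ 0.0555 -0.0493  0.074 ]
scene pawl_nose [287.6 170.5] 0.81
side [288.8 209.1] 0.68 [ 0.0424 -0.0513  0.074 ]
side pawl_tab [218.8 173.8] 0.52
side pawl_tab [261.8 232.1] 0.49
side pawl_nose [236.3 182.9] 0.61
wrist pawl_tab [271.3  53.7] 0.63
wrist pawl_nose [220.6 150.2] 0.55
scene exp up tab,nose [[311.3782208  167.35478688]] [[298.7267564  166.98985373]]
side exp up tab,nose [[220.3312221  177.09295831]] [[229.76705377 179.13707206]]
wrist exp up tab,nose [[274.80737546  60.83451533]] [[244.53868875 115.37098032]]
```

View pics/w4.png

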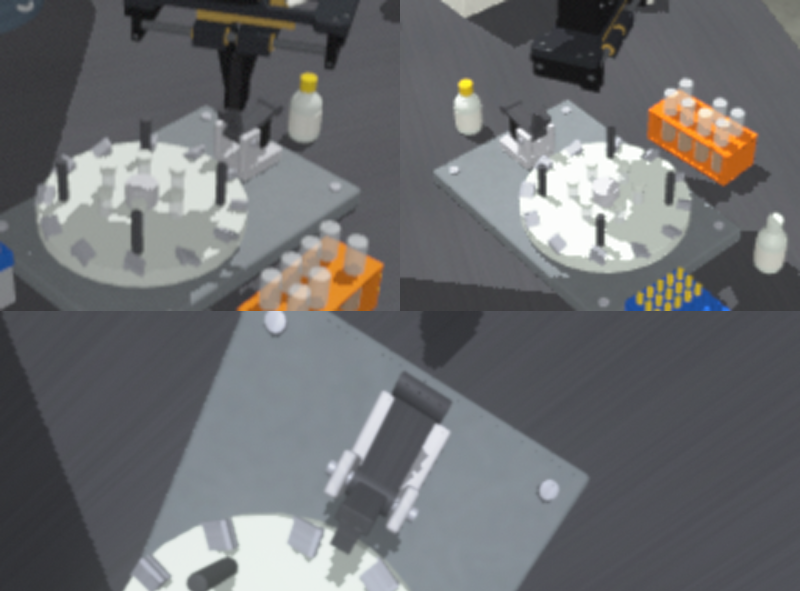

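The wrist view (lower panel) shows the pawl lying back: tab bar at about (271,54) in raw pixels, arm steep, nose clear of the teeth. I'll go down behind the post and push most of the way.

>>> arm_command(
  translation=[
    [0,0.3,0],
    [0,0.6,0],
    [0,0.85,0],
    [0,0.95,0],
    [0,0.95,0],
  ],
  rotation=[
    [0,0,0],
    [0,0,0],
    [0,0,0],
    [0,0,0],
    [0,0,0],
  ],
  grip=[1,1,1,1,1],
)

```text
time_s: 9.25
position: [0.575, 0.1423, 0.0931]
tcp_rot: [[0.799, -0.003, 0.601], [-0.601, -0.0, 0.799], [-0.002, -1.0, -0.002]]
force: [-0.7, 0.3, 0.3]
opening: 0.004
```

>>> arm_command(
  translation=[
    [0.06,0,0],
    [0.12,0,0],
    [0.18,0,0],
    [0.24,0,0],
    [0.3,0,0],
  ],
  rotation=[
    [0,0,0],
    [0,0,0],
    [0,0,0],
    [0,0,0],
    [0,0,0],
  ],
  grip=[1,1,1,1,1],
)

```text
time_s: 9.75
position: [0.5955, 0.1277, 0.0946]
tcp_rot: [[0.799, 0.001, 0.601], [-0.601, 0.0, 0.799], [0.001, -1.0, 0.001]]
force: [-0.6, 1.1, -0.7]
opening: 0.003
```

>>> arm_command(
  translation=[
    [0.06,0,0],
    [0.12,0,0],
    [0.18,0,0],
    [0.24,0,0],
    [0.24,0,0],
  ],
  rotation=[
    [0,0,0],
    [0,0,0],
    [0,0,0],
    [0,0,0],
    [0,0,0],
  ],
  grip=[1,1,1,1,1],
)

```text
time_s: 10.25
position: [0.6113, 0.1156, 0.0941]
tcp_rot: [[0.799, 0.001, 0.601], [-0.601, -0.0, 0.799], [0.001, -1.0, 0.001]]
force: [-0.7, 0.0, 0.6]
opening: 0.003
```

Run:
```python
from h import *
s=bot.read_state(); show(s); l=loc(s["position"]); print(l,"u,t",l[0]*.866+l[1]*.5, l[0]*.5-l[1]*.866)
C=crops("pics/c5.png")
```

```text
10.25 [0.6113 0.1156 0.0941] [-0.72  0.04  0.58] 0.00268704091792348
[0.0642 0.0398 0.0721] u,t 0.07549719999999999 -0.0023668000000000022
```

View pics/c5.png

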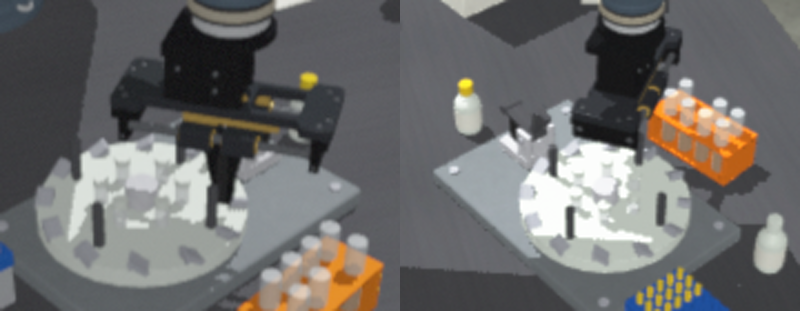

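The wheel has turned. Visible post tops are at (97,205), (76,140), (211,187) in the scene crop and (552,147), (570,207), (661,194) in the side crop. Working out the angle:

```bash
cat >> h.py <<'E'
def wheel(S,D,C,h=.096):
    for n,o,pts in (("scene",(190,120),S),("side",(170,130),D)):
        for x,y in pts:
            l=loc(atz(C[n],(o[0]+(x-(400 if n=="side" else 0))/2.222,o[1]+y/2.222),h))
            a=np.arctan2(l[1],l[0])-np.pi/4; print(n,l[:2],round(float((a+1.1)%(np.pi/2)-1.1),3))
E
python3 - <<'E'
from h import *
wheel([(97,205),(76,140),(211,187)],[(552,147),(570,207),(661,194)],cams())
s=bot.read_state();show(s)
E
```

```text
scene [ 0.0222 -0.0714] -0.484
scene [-0.0673 -0.0209] -0.484
scene [0.0717 0.0191] -0.525
side [-0.0238  0.0688] -0.452
side [-0.0713 -0.0215] -0.493
side [ 0.0193 -0.0709] -0.52
10.45 [0.6104 0.1164 0.0941] [-0.07  0.1   0.02] 0.0036900244007889854
```

>>> arm_command(
  translation=[
    [0.02,0,0],
    [0.03,0,0],
    [0.03,0,0],
  ],
  rotation=[
    [0,0,0],
    [0,0,0],
    [0,0,0],
  ],
  grip=[1,1,1],
)

```text
time_s: 10.75
position: [0.6121, 0.115, 0.0942]
tcp_rot: [[0.799, -0.0, 0.601], [-0.601, 0.0, 0.799], [-0.0, -1.0, -0.0]]
force: [-1.3, 0.2, 1.2]
opening: 0.006
```

>>> arm_command(
  translation=[
    [-0.1,0,0],
    [-0.2,0,0],
    [-0.25,-0.3,0],
    [-0.25,-0.8,0],
    [-0.25,-0.8,0],
  ],
  rotation=[
    [0,0,0],
    [0,0,0],
    [0,0,0],
    [0,0,0],
    [0,0,0],
  ],
  grip=[1,1,1,1,1],
)

```text
time_s: 11.25
position: [0.5989, 0.1279, 0.163]
tcp_rot: [[0.8, 0.01, 0.6], [-0.6, 0.0, 0.8], [0.008, -1.0, 0.006]]
force: [1.2, 0.7, -0.8]
opening: 0.004
```

>>> arm_command(
  translation=[
    [-0.3,-0.4,-0.2],
    [-0.7,-0.8,-0.3],
    [-1,-0.8,-0.3],
    [-1,-0.8,-0.3],
    [-1,-0.8,-0.3],
  ],
  rotation=[
    [0,0.1,0],
    [0,0.24,0],
    [0,0.38,0],
    [0,0.5,0],
    [0,0.5,0],
  ],
  grip=[1,1,1,1,1],
)

```text
time_s: 11.75
position: [0.5166, 0.1566, 0.2223]
tcp_rot: [[0.393, -0.0, 0.919], [-0.919, -0.0, 0.393], [0.0, -1.0, -0.0]]
force: [0.8, 1.2, -0.0]
opening: 0.006
```

Run:
```python
from h import *
s=bot.read_state(); show(s); print(loc(s["position"])); R=np.array(s["tcp_rot"]); print(np.degrees(np.arctan2(R[1,0],R[0,0]))-np.degrees(.4))
C=crops("pics/c6.png"); C.update(cams(("wrist",)))
v=C["wrist"]["im"]; cv2.imwrite("pics/w6.png",np.vstack([cv2.imread("pics/c6.png"),cv2.resize(v,(800,600))[150:430]]))
np.savez("w6.npz",**C["wrist"])
```

```text
11.75 [0.5166 0.1566 0.2223] [ 0.81  1.22 -0.03] 0.006414172268819348
[-0.007   0.1143  0.2003]
-89.7663877184414
```

View pics/w6.png

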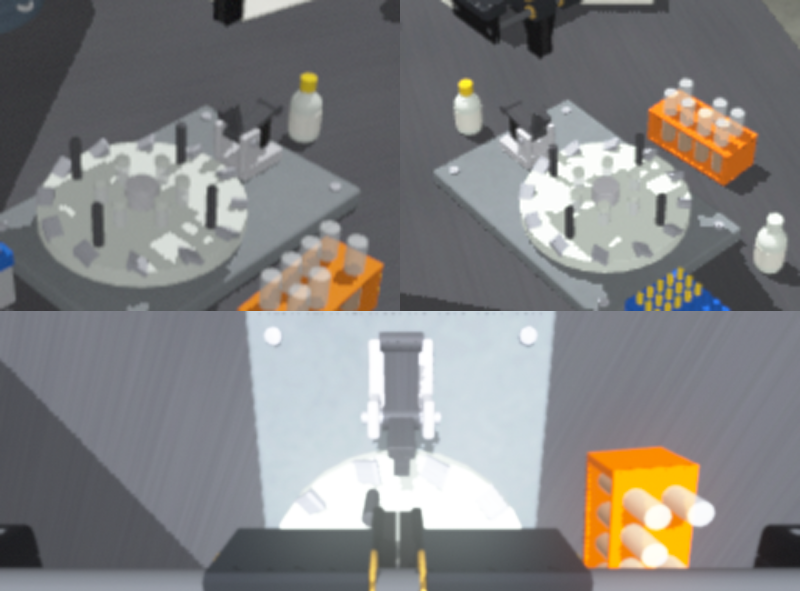

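All four post tops are visible: scene (76,139), (181,126), (211,187), (97,205); side (553,147), (639,135), (661,196), (569,207). The pawl is still up in the wrist view. I'll fit the wheel angle.

Run:
```python
from h import *
C=cams()
P=[("scene",(190+x/2.222,120+y/2.222)) for x,y in [(76,139),(181,126),(211,187),(97,205)]]+[("side",(170+(x-400)/2.222,130+y/2.222)) for x,y in [(553,147),(639,135),(661,196),(569,207)]]
W=.4004
f0=lambda o: None
x,r=fit(C,[],P,(.5676,.054,W,-.5)); print(x[:2],"wheel",x[2]+x[3]-W); print(np.round(r,1))
# tip-dark refinement: correlate each camera against the start image: average angle per dark-pixel template
best=[]
for n in C:
    g=cv2.cvtColor(C[n]["im"],cv2.COLOR_BGR2GRAY).astype(float)
    g=cv2.resize(g,None,fx=4,fy=4,interpolation=cv2.INTER_CUBIC)
    c,s=np.cos(W),np.sin(W)
    sc=[]
    A=np.arange(-.7,-.3,.01)
    for a in A:
        t=0
        for k in range(4):
            b=a+np.pi/4+k*np.pi/2+W
            for z in np.linspace(.075,.094,8):
                u=proj(C[n],[.5676+.074*np.cos(b),.0540+.074*np.sin(b),z])[0]*4+1.5
                t+=cv2.getRectSubPix(cv2.GaussianBlur(g,(0,0),3).astype(np.float32),(1,1),tuple(u))[0,0]
        sc.append(t/32)
    sc=np.array(sc); w=np.clip(sc.min()+25-sc,0,None); print(n,A[sc.argmin()],(A*w).sum()/w.sum(),sc.min())
```

```text
[0.56778397 0.05384524] wheel -0.5109239048663902
[[-0.9 -0.4]
 [-0.1 -1.2]
 [ 0.2 -0.2]
 [-0.7 -0.5]
 [ 0.2 -1.1]
 [ 0.7 -0.6]
 [ 0.4 -1. ]
 [ 0.2 -0.3]]
scene -0.5099999999999998 -0.5091069647170311 64.118484
side -0.5099999999999998 -0.5128150725123767 75.49761
```

Both methods give a wheel angle of about -0.51, so it is mid-notch. Next I'll go down outside the raised arm and push it back.

>>> arm_command(
  translation=[
    [-0.25,0,0.09],
    [-0.45,0,0.09],
    [-0.45,0.3,0.09],
    [-0.45,0.5,0.09],
    [-0.45,0.5,0.09],
  ],
  rotation=[
    [0,0,0],
    [0,0,0],
    [0,0,0],
    [0,0,0],
    [0,0,0],
  ],
  grip=[1,1,1,1,1],
)

```text
time_s: 12.5
position: [0.5083, 0.1919, 0.1799]
tcp_rot: [[0.393, -0.006, 0.92], [-0.92, -0.001, 0.393], [-0.001, -1.0, -0.006]]
force: [-0.6, 0.1, -0.7]
opening: 0.006
```

Run:
```python
from h import *
s=bot.read_state(); show(s); print(loc(s["position"]))
```

```text
12.5 [0.5083 0.1919 0.1799] [-0.61  0.06 -0.71] 0.006310132728950625
[-0.0009  0.1501  0.1579]
```

>>> arm_command(
  translation=[
    [0,0.25,0],
    [0,0.5,0],
    [0,0.75,0],
    [0,0.87,0],
    [0,0.87,0],
  ],
  rotation=[
    [0,0,0],
    [0,0,0],
    [0,0,0],
    [0,0,0],
    [0,0,0],
  ],
  grip=[1,1,1,1,1],
)

```text
time_s: 13.0
position: [0.5098, 0.1917, 0.1118]
tcp_rot: [[0.392, -0.002, 0.92], [-0.92, -0.0, 0.392], [-0.001, -1.0, -0.002]]
force: [-1.0, 0.5, -0.1]
opening: 0.006
```

>>> arm_command(
  translation=[
    [0.07,0,0],
    [0.14,0,0],
    [0.21,0,0],
    [0.28,0,0],
    [0.35,0,0],
  ],
  rotation=[
    [0,0,0],
    [0,0,0],
    [0,0,0],
    [0,0,0],
    [0,0,0],
  ],
  grip=[1,1,1,1,1],
)

```text
time_s: 13.5
position: [0.5218, 0.1654, 0.113]
tcp_rot: [[0.391, 0.001, 0.92], [-0.92, -0.0, 0.391], [0.0, -1.0, 0.001]]
force: [-0.9, 0.2, -1.0]
opening: 0.007
```

>>> arm_command(
  translation=[
    [0.07,0,0],
    [0.14,0,0],
    [0.21,0,0],
    [0.27,0,0],
    [0.27,0,0],
  ],
  rotation=[
    [0,0,0],
    [0,0,0],
    [0,0,0],
    [0,0,0],
    [0,0,0],
  ],
  grip=[1,1,1,1,1],
)

```text
time_s: 14.0
position: [0.5302, 0.1455, 0.1125]
tcp_rot: [[0.391, 0.0, 0.92], [-0.92, -0.0, 0.391], [0.0, -1.0, 0.0]]
force: [0.4, 0.4, 0.4]
opening: 0.006
```

Run:
```python
from h import *
s=bot.read_state(); show(s); print(loc(s["position"])); crops("pics/c7.png")
```

```text
14.0 [0.5302 0.1455 0.1125] [0.43 0.41 0.45] 0.0057664251926469
[0.0012 0.0988 0.0905]
```

View pics/c7.png

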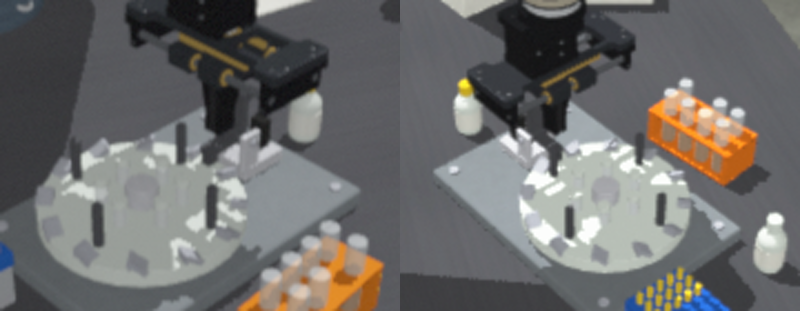

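The pawl looks down again, with its tab upright and arm level. Retreating straight up to check it.

>>> arm_command(
  translation=[
    [0,-0.2,0],
    [0,-0.6,0],
    [0,-1,0],
    [0,-1,0],
  ],
  rotation=[
    [0,0,0],
    [0,0,0],
    [0,0,0],
    [0,0,0],
  ],
  grip=[1,1,1,1],
)

```text
time_s: 14.5
position: [0.5325, 0.1468, 0.1966]
tcp_rot: [[0.392, 0.009, 0.92], [-0.92, 0.001, 0.392], [0.003, -1.0, 0.009]]
force: [0.8, -0.7, 0.7]
opening: 0.006
```

>>> arm_command(
  translation=[
    [-0.3,-0.5,0],
    [-0.6,-1,0],
    [-1,-1,0],
    [-1,-1,0],
  ],
  rotation=[
    [0,0,0],
    [0,0,0],
    [0,0,0],
    [0,0,0],
  ],
  grip=[1,1,1,1],
)

```text
time_s: 14.9
position: [0.4967, 0.2226, 0.2732]
tcp_rot: [[0.395, 0.0, 0.919], [-0.919, 0.002, 0.395], [-0.001, -1.0, 0.001]]
force: [0.6, 0.1, -0.4]
opening: 0.003
```

>>> arm_command(
  translation=[
    [-0.5,-0.2,0],
    [-1,-0.5,0],
    [-1,-0.5,0],
  ],
  rotation=[
    [0,0,0],
    [0,0,0],
    [0,0,0],
  ],
  grip=[1,1,1],
)

```text
time_s: 15.2
position: [0.4665, 0.2969, 0.3142]
tcp_rot: [[0.396, 0.003, 0.918], [-0.918, 0.003, 0.396], [-0.002, -1.0, 0.004]]
force: [0.1, 0.7, 0.4]
opening: 0.006
```

Run:
```python
from h import *
s=bot.read_state(); show(s)
C=crops("pics/c8.png"); C.update(cams(("wrist",)))
c,S=np.cos(.4),np.sin(.4)
def w(y,z): return [.5676-S*y,.054+c*y,z]
for n in C:
    for k in("pawl_tab","pawl_nose","tube_rack","tip_box","reagent_bottle","buffer_bottle"):
        for uv,cf in spot(n,k)[:1]: print(n,k,np.round(uv,1),round(cf,2),np.round(atz(C[n],uv,0)[:2],3))
    for a in (0,.1,.2,.3): print(n,a,"tab,nose",np.round(proj(C[n],[w(.13+.05*np.sin(a),.066+.05*np.cos(a)),w(.13-.038*np.cos(a)+.0155*np.sin(a),.066+.038*np.sin(a)-.0155*np.cos(a))]),1).tolist())
v=[cv2.resize(C["scene"]["im"][140:220,240:340],(400,320),interpolation=cv2.INTER_CUBIC),cv2.resize(C["side"]["im"][150:230,190:290],(400,320),interpolation=cv2.INTER_CUBIC)]
cv2.imwrite("pics/f8.png",np.vstack([np.hstack(v),cv2.resize(C["wrist"]["im"],(800,600))[120:390]]))
```

```text
15.2 [0.4665 0.2969 0.3142] [0.11 0.69 0.39] 0.006147699009572014
scene pawl_tab [297.5 162. ] 0.53 [0.351 0.253]
scene pawl_nose [283.6 190. ] 0.85 [0.456 0.17 ]
scene tube_rack [331.5 267.5] 0.6 [0.731 0.157]
scene tip_box [164.6 257. ] 0.65 [ 0.589 -0.144]
scene reagent_bottle [326.3 179.7] 0.64 [0.452 0.286]
scene buffer_bottle [227.8 294.3] 0.95 [ 0.727 -0.053]
scene 0 tab,nose [[297.5, 161.1], [284.3, 192.8]]
scene 0.1 tab,nose [[299.0, 160.4], [284.9, 191.0]]
scene 0.2 tab,nose [[300.6, 159.8], [285.6, 189.2]]
scene 0.3 tab,nose [[302.1, 159.5], [286.4, 187.2]]
side pawl_tab [233.3 175.1] 0.72 [0.559 0.311]
side pawl_nose [241.1 200.9] 0.75 [0.549 0.191]
side tube_rack [303.9 192.8] 0.6 [0.734 0.171]
side tip_box [297.7 287.9] 0.77 [ 0.591 -0.147]
side reagent_bottle [201.6 183.8] 0.6 [0.458 0.299]
side buffer_bottle [334.7 247.2] 0.67 [ 0.731 -0.053]
side 0 tab,nose [[230.8, 175.1], [240.2, 200.7]]
side 0.1 tab,nose [[229.6, 174.2], [239.7, 199.3]]
side 0.2 tab,nose [[228.5, 173.6], [239.2, 197.8]]
side 0.3 tab,nose [[227.4, 173.0], [238.6, 196.2]]
wrist reagent_bottle [243.6 155.2] 0.94 [0.452 0.285]
wrist 0 tab,nose [[254.1, 269.4], [254.0, 267.9]]
wrist 0.1 tab,nose [[254.1, 265.8], [254.0, 268.2]]
wrist 0.2 tab,nose [[254.1, 262.1], [254.0, 268.4]]
wrist 0.3 tab,nose [[254.1, 258.3], [254.0, 268.5]]
```

View pics/f8.png

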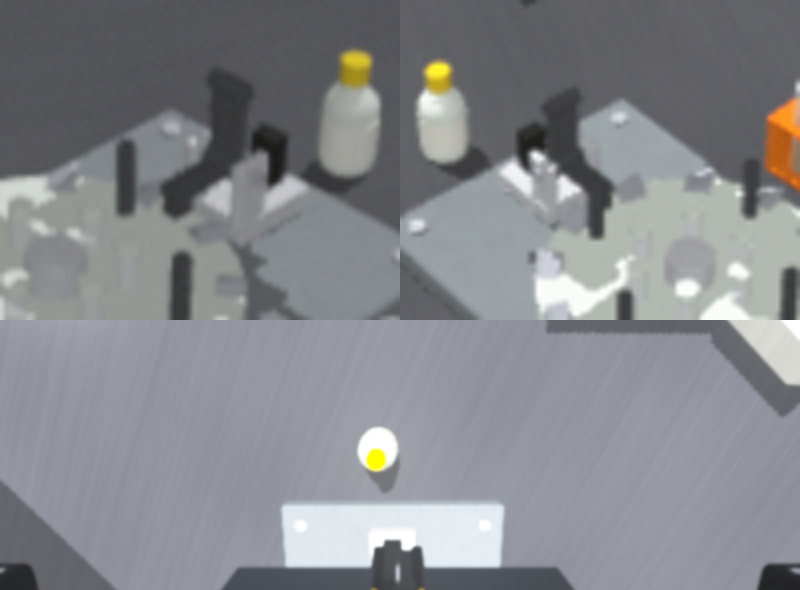

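The tab and nose pixels match the pawl at about 0 rad and its pose at the start. I'll do a final wheel check and hand in.

Run:
```python
from h import *
C=cams(); W=.4004
for n in C:
    g=cv2.GaussianBlur(cv2.resize(cv2.cvtColor(C[n]["im"],cv2.COLOR_BGR2GRAY).astype(np.float32),None,fx=4,fy=4,interpolation=cv2.INTER_CUBIC),(0,0),3)
    A=np.arange(-.7,-.3,.01); sc=[]
    for a in A:
        b=a+np.pi/4+np.arange(4)*np.pi/2+W
        p=[[.5676+.074*np.cos(q),.054+.074*np.sin(q),z] for q in b for z in np.linspace(.075,.094,8)]
        sc.append(np.mean([cv2.getRectSubPix(g,(1,1),tuple(map(float,u*4+1.5)))[0,0] for u in proj(C[n],p)]))
    print(n,A[np.argmin(sc)])
    if abs(A[np.argmin(sc)]+.5236)>.06: raise SystemExit("check")
print(bot.hand_in())
```

```text
scene -0.5099999999999998
side -0.5199999999999998
the job is handed in; nothing more can be done
None
```

I've put the carousel back one notch and handed the job in, after about 15 s of the 67 s allowed. With the closed fingertips I tipped the pawl up, pushed the wheel back at one post, then tipped the pawl down into the new notch.

- **Wheel:** it reads -0.51 to -0.52 rad in both cameras, against a target of -0.5236 with about 0.1 of play.
- **Pawl:** the tab and nose pixels match the fully-down pose in both cameras to within about 3 px. They also match where the pawl sat at the start.
- **Forces:** the readings at the end of each move stayed at about 1–2 N throughout, which is sensor-noise level.
- **Rack, tip box and bottles:** all are standing. Their positions match the start to within the detectors' scatter of about 1 cm. The largest disagreement was the yellow-capped bottle: the side camera put it about 25 mm from its first estimate, while the scene and wrist views agreed it had not moved.

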